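# Set the sprung hold-down of a tube fit-up jig to its mark

### The job

A tube lies in the jig, ready for tacking. Squeeze the two release paddles on the head of the column together, bring the column down until the sprung hold-down arm presses on the tube and its pointer stands on the one long mark of the scale, then let go so that the column locks there and take the hand away. Do not press the arm past the last mark, and leave the tools around the jig where they lie.

Things in the scene. Friction and masses are not known exactly. Their poses are not given: they have to be found in the camera images.
- jig: Dark steel jig plate fixed to the bench, 220 (its x) by 350 (its y) by 12 mm. Origin on the bench under the axis of the telescopic column (50 mm square sleeve over a post), z up. From the column the sprung hold-down arm reaches to the jig's +y, over a steel tube (60 mm diameter, 260 mm long, along the jig's x) in the vee head of a screw jack, 163 mm to +y of the column.
- grip (a point): Centre of the column's head, midway between the two release paddles and half-way up them; moves with the column, axes as the jig's; 286 mm above the bench at column 0. The head's top is 36 mm above it, a flange 66 mm wide 29 mm below it. Nothing stands over the head; the scale quadrant is 50 to 105 mm to its +y and ends 28 mm above it.
- column (a joint): How far the column has been lowered, m: 0 fully up, 0.095 lowest; it starts within 12 mm of the top. A balance spring carries its weight: with the brake off it moves with about 2 to 4 N. The friction brake holds it at any height, both ways, against about 35 N, unless both paddles are squeezed in. It may shift by 1 to 2 mm as the hand lets go.
- paddle_front (a joint): Release paddle on the head's +x side, m: 0 out (brake on), 0.006 fully in; brake off with both in by 1 mm or more. A black ribbed plate 36 mm wide (y), 46 mm high. Over the outer faces of both paddles: 60 mm along x when out, 48 mm when fully in. Each springs back with 15 N (out) to 21 N (in).
- paddle_rear (a joint): The same release paddle on the head's -x side, m: 0 out (brake on), 0.006 fully in.
- press_arm (a joint): Deflection of the sprung hold-down arm, rad, as its pointer shows on the white quadrant scale (marks on its +x face and, in line, on its rim): 0 hanging free (first mark). Six marks 0.1 rad apart; the fourth, 0.3, is the one long mark. With the roller on the tube it grows about 0.08 rad per 10 mm of lowering and pushes the column up with about 5 N at 0, 13 N at 0.3, 18 N at 0.5.
- roller (a point): Centre of the black roller (32 mm diameter) at the end of the hold-down arm, 125 mm from its pivot. It comes down on top of the tube. The top of the tube is 120 to 150 mm above the bench, different every time and not given: find it by touch or by sight.
- hammer: Loose hammer, 260 mm long, lying flat beside the jig; bystander. Origin under its middle, handle to its -x.
- spanner: Loose open-ended spanner, 190 mm, lying flat beside the jig; bystander. Origin under its middle.
- magnet: Loose angle-shaped welding magnet, 85 by 75 by 20 mm, lying flat; bystander. Origin under its middle.
- offcut: Loose offcut of 40 mm square steel tube, 120 mm long, lying on its side; bystander. Origin under its middle, length along its x.

How it is judged (in metres and radians):
On the way, in this order (a step that is already met when the one before it is completed fails the run):
1. both paddles are squeezed in (value of joint each of paddle_front, paddle_rear above 0.0015 m), for 0.1 s.
2. the pointer is brought onto the long mark (value of joint press_arm between 0.265 and 0.335 rad), for 0.2 s.
At the end, for the whole second after the job is handed in: The hold-down arm presses on the tube with its pointer on the long mark (0.3 rad, within 0.035 rad), both paddles are out again (within 1 mm) and the column stands still, held by its brake alone (all of step 2 and value of joint each of paddle_front, paddle_rear below 0.001 m and velocity of joint column between -0.003 and 0.003 m/s); the robot touches nothing.
It fails at once if the arm is pressed past the last mark of the scale (over 0.52 rad) (value of joint press_arm above 0.52 rad).
It fails at once if a tool beside the jig is moved by more than 20 mm (distance of any of hammer, spanner, magnet, offcut from where it was at the start of the episode above 0.02 m).
It also fails if it takes over 38 s, if anything falls off the work surface, if the arm or the gripper's body presses on something with over 40 N, if the wrist force passes 120 N, or if a joint passes its speed limit or range.

### The arm

A 6-joint arm with a two-finger parallel gripper is mounted at the origin on the work surface. World frame = base frame: x ahead of the robot, y to its left, z up, the work surface at z = 0. Lengths are in mm, angles in rad, forces in N, time in s.
With the tool pointing down it reaches from about 350 to 875 mm from the base axis. Payload 4.2 kg.
Tool frame: the origin (TCP) lies midway between the tips of the shut fingers; the grasp point (between the pads) lies 19 mm behind it (env.pinch_z is the distance from the TCP to the grasp point, in mm); z points along the fingers, y is the line along which they close (so a half turn about z gives the same grasp; the last joint's range is limited). The gripper opens to 85 mm and grips with 20 to 120 N. Pads are 22 mm wide; open, the fingers measure 114 mm over their backs; the gripper's body (76 mm by 85 mm) begins 54 mm behind the grasp point. The pads swing forward as they close: fully open they stand 13 mm farther back than shut.
Start: joints at [-0.876, 0.385, 0.008, 0, -1.194, -0.259], TCP at [263.847, -566.555, 231.312] pointing down, gripper open.
Joint ranges: [-3.14, 3.14], [-1.21, 2.06], [-1.07, 1.41], [-3.16, 2.05], [-2.99, -0.16], [-3.1, 3.1]. Speed limits (rad/s): [2.79, 2.79, 3.14, 3.14, 3.14, 3.14].

### API

Orientations are given as a unit quaternion [w, x, y, z].
In Python, from cell import state, vision, env gives the robot as it stands.
- The arm moves only by the shell command python3 -m crank 'ROWS'. ROWS is JSON, a list of rows, each an object with "translation": the shift along the tool's x, y, z in mm, a list of three; "delta_rot": the turn, a rotation vector about the tool's x, y, z in rad, a list of three; "fingers": the opening in per cent of the stroke, from 0 (shut) to 100 (fully open). In form: [{"translation": [tx, ty, tz], "delta_rot": [wx, wy, wz], "fingers": fingers}, ...]. A call has 1 to 10 rows; each row is the pose to reach, as a shift and turn from the pose commanded when the call began, along the tool's axes at that moment; what a row does not reach only later rows make up. A row lasts 1/12 s, in which the tool goes at most 41.7 mm and 7.16 degrees, less where a joint would pass 70% of its speed; a pose out of reach is approached as far as the arm can. A call with a gripper value outside its range is refused whole. The fingers move at their own pace and stop on an object; the grip force is fixed at half the most. Time passes only in rows, so rows that repeat a pose let the fingers close. It gives the time, the measured TCP pose, the force, the opening and the grip force at its end, in the units of the state.
- state(): the state, without advancing time (a new reading comes with each control period).
- vision.capture(name): name is "side" or "top"; returns the picture (420x560x3 uint8, red, green, blue); there is no depth.
- vision.camera_info(name): a dict with "K" (3x3 intrinsics, pixels), "world_to_cam" (4x4, takes a point from world to camera coordinates). Camera axes: x right, y down, z forward; pixel columns grow to the right and rows downward; lengths in mm; the calibration is good to about 2 mm. A picture is of the moment at which its call begins. camera_info takes no time and is no camera call.
- env.finish_job(): hands the job in; it is judged then, once.
The state is a dict: "time": time; "joint_positions": joint angles; "qd": joint speeds; "effort": joint torques, N m; "position": TCP position; "orientation": TCP orientation; "force": force on the tool from outside, world axes, zero at the start; "wrist_torque": the same for the moment, N m; "width": opening from 0.0 (shut) to 1.0 (fully open); "finger_force": force on a finger pad.
Only numpy, scipy, OpenCV 4.12 (cv2) and the standard library are available. Lean on these libraries where they do the work, as an engineer would, in place of code of your own. Each camera call takes 0.05 s, during which the arm holds its last target. There are 200 camera calls.

## Working session

There is one attempt and no reset: what is moved stays moved. The work goes in short steps, Python scripts to look and compute and a shell command to move; the robot and the scene stay as the last step left them, time stands still between calls to the robot, and variables do not carry over. Pictures are saved under pics/ and viewed, at most 10 in all, crops included, and the job is handed in when it is done.

```bash
ls; mkdir -p pics; python3 - <<'E'
from cell import state, vision, env
import cv2
for n in ("side","top"):
    im=vision.capture(n); cv2.imwrite(f"pics/{n}0.png",im[:,:,::-1])
    c=vision.camera_info(n); print(n,c["K"],c["world_to_cam"])
print(state(), env.pinch_z)
E
```

```text
pics
side [[509.18290214   0.         284.90096972]
 [  0.         509.18290214 212.78326901]
 [  0.           0.           1.        ]] [[-9.85486148e-01 -1.69730559e-01 -2.93074926e-03  6.29239208e+02]
 [-9.14847528e-02  5.45561474e-01 -8.33062554e-01  1.82063823e+02]
 [ 1.42995077e-01 -8.20703488e-01 -5.53171033e-01  1.11502636e+03]
 [ 0.00000000e+00  0.00000000e+00  0.00000000e+00  1.00000000e+00]]
top [[397.91975379   0.         276.40554498]
 [  0.         397.91975379 214.76560791]
 [  0.           0.           1.        ]] [[-2.42495167e-02 -9.99495936e-01  2.04898808e-02  1.93839167e+01]
 [-9.88149500e-01  2.08567462e-02 -1.52070908e-01  6.41636846e+02]
 [ 1.51566902e-01 -2.39347115e-02 -9.88157176e-01  1.02506326e+03]
 [ 0.00000000e+00  0.00000000e+00  0.00000000e+00  1.00000000e+00]]
{'time': 0.1, 'joint_positions': array([-8.76401387e-01,  3.85488481e-01,  6.78572509e-03, -4.31900190e-04,
       -1.19401369e+00, -2.58551081e-01]), 'qd': array([ 5.46109049e-04, -4.94649734e-04,  2.69164488e-03, -2.29276923e-04,
        4.66384541e-05, -1.70959227e-05]), 'effort': array([-8.46505372e-04, -3.93320024e+01,  1.88928115e+01,  4.19792980e+00,
       -2.65820490e-03, -1.01260600e-06]), 'position': array([ 263.63127962, -566.11010528,  230.33520681]), 'orientation': array([-2.61960358e-04, -2.16123301e-01,  9.76365586e-01,  9.45187449e-04]), 'force': array([-0.11030019, -0.46068268, -0.95707671]), 'wrist_torque': array([ 0.04038606, -0.03584628, -0.01256738]), 'finger_force': 0.0, 'width': 0.9990661082811032} 18.700000000000003
```

View pics/side0.png

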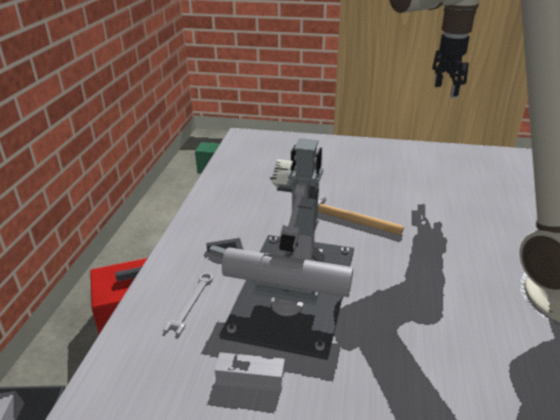

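View pics/top0.png

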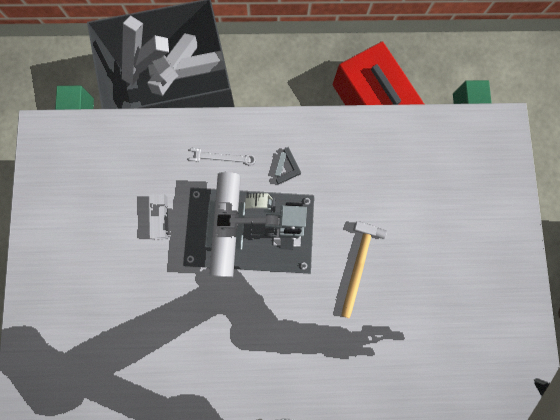

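The side view shows the column head at about (307,150), with the black paddles at (297,155) and (319,158), and the tube at (287,272). In the top view the head is at (294,217), the tube axis at (225,224) and the white scale at (258,199), so jig +y points roughly along world +y. I'll measure the jig plate and head next, using enlarged crops.

```bash
cat > h.py <<'E'
import numpy as np, cv2
from cell import state, vision, env
def ray(n,px):
    c=vision.camera_info(n);K=np.array(c["K"]);T=np.array(c["world_to_cam"]);R=T[:3,:3]
    o=-R.T@T[:3,3]; d=R.T@np.linalg.inv(K)@np.array([px[0],px[1],1.]); return o,d/np.linalg.norm(d)
def plane(n,px,z):
    o,d=ray(n,px); return o+d*(z-o[2])/d[2]
def tri(p_side,p_top):
    o1,d1=ray("side",p_side);o2,d2=ray("top",p_top)
    s=np.linalg.lstsq(np.c_[d1,-d2],o2-o1,rcond=None)[0]
    a,b=o1+s[0]*d1,o2+s[1]*d2; return (a+b)/2,np.linalg.norm(a-b)
def proj(n,P):
    c=vision.camera_info(n);T=np.array(c["world_to_cam"]);q=np.array(c["K"])@(T[:3,:3]@np.array(P,float)+T[:3,3]);return q[:2]/q[2]
E
python3 - <<'E'
from h import *
t=cv2.imread("pics/top0.png"); s=cv2.imread("pics/side0.png")
a=cv2.resize(t[165:285,180:320],None,fx=4,fy=4,interpolation=cv2.INTER_CUBIC)
b=cv2.resize(s[130:260,250:345],None,fx=4,fy=4,interpolation=cv2.INTER_CUBIC)
h=max(a.shape[0],b.shape[0]); 
cv2.imwrite("pics/ca.png",a); cv2.imwrite("pics/cb.png",b)
# tool axes in world
from scipy.spatial.transform import Rotation as R
q=state()["orientation"]; print(R.from_quat(np.r_[q[1:],q[0]]).as_matrix().round(3))
E
```

```text
[[-0.907 -0.422 -0.001]
 [-0.422  0.907  0.002]
 [ 0.     0.002 -1.   ]]
```

View pics/ca.png

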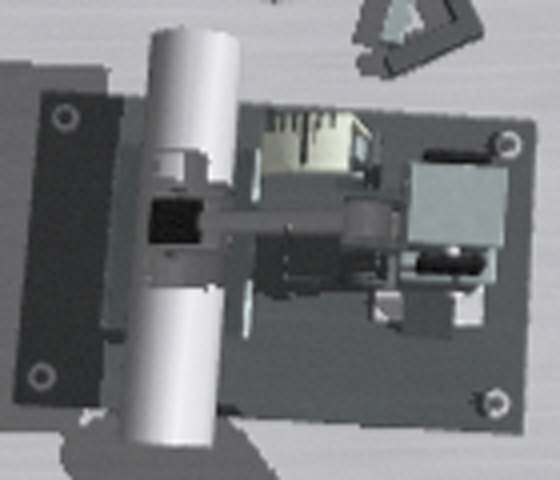

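View pics/cb.png

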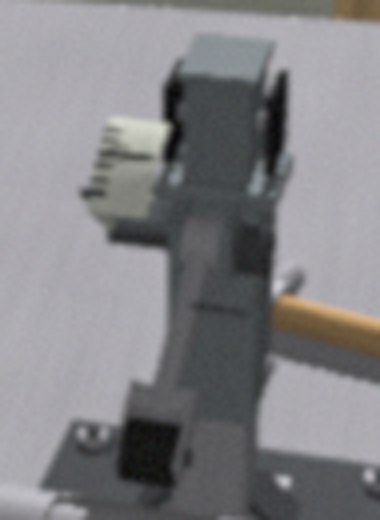

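The top crop shows the head's top face with corners at about (412,163), (507,167), (503,247) and (407,243), and the plate corners. The side crop shows the six marks running from y 192 (first, where the pointer is) up to y 128, with the long one at y 155.

```bash
python3 - <<'E'
from h import *
f=lambda p,o:(p[0]/4+o[0],p[1]/4+o[1])
C=[f(p,(180,165)) for p in [(42,93),(537,120),(525,433),(15,402)]]
P=[plane("top",p,12) for p in C]
for p in P: print(p.round(1))
print([np.linalg.norm(P[i]-P[(i+1)%4]).round() for i in range(4)])
ang=lambda v:np.degrees(np.arctan2(v[1],v[0])).round(2)
print("y axis dir",ang(P[0]-P[1])-90,ang(P[3]-P[2])-90,"x dir",ang(P[0]-P[3]),ang(P[1]-P[2]))
tc=[f(p,(180,165)) for p in [(412,163),(507,167),(503,247),(407,243)]]
m=np.mean(tc,0); sd=np.array(f((230,57),(250,130)))
print("head top tri",tri(sd,m)); 
for z in(310,316,322):print(z,plane("top",m,z).round(1),plane("side",sd,z).round(1))
H=[plane("top",p,318) for p in tc];print([np.linalg.norm(H[i]-H[(i+1)%4]).round(1) for i in range(4)],ang(H[0]-H[1])-90,ang(H[3]-H[2])-90,ang(H[0]-H[3]),ang(H[1]-H[2]))
E
```

```text
[728.  243.4  12. ]
[ 701.7 -104.2   12. ]
[483.7 -87.5  12. ]
[513.  259.9  12. ]
[np.float64(349.0), np.float64(219.0), np.float64(349.0), np.float64(216.0)]
y axis dir -4.329999999999998 -4.819999999999993 x dir -4.39 -4.38
head top tri (array([596.57147476, -25.54575714, 306.63615707]), np.float64(3.8877570245372772))
310 [598.  -25.2 310. ] [593.7 -18.2 310. ]
316 [597.1 -24.8 316. ] [592.2  -5.9 316. ]
322 [596.3 -24.4 322. ] [590.7   6.3 322. ]
[np.float64(48.1), np.float64(40.8), np.float64(48.3), np.float64(40.8)] -3.6299999999999955 -3.6500000000000057 -5.06 -4.88
```

Both views and the stated sizes agree: plate 349×218 mm, jig yaw −4.4°, column axis near (597,−25), and grip height about 275–280. First I rise, then travel over the head while turning tool y onto jig x, which is −60.6° about tool z.

```bash
python3 -m crank '[{"translation":[0,0,-40],"delta_rot":[0,0,0],"fingers":100},{"translation":[0,0,-80],"delta_rot":[0,0,0],"fingers":100},{"translation":[0,0,-125],"delta_rot":[0,0,0],"fingers":100},{"translation":[-33,22,-130],"delta_rot":[0,0,-0.08],"fingers":100},{"translation":[-66,44,-130],"delta_rot":[0,0,-0.16],"fingers":100},{"translation":[-99,66,-130],"delta_rot":[0,0,-0.24],"fingers":100},{"translation":[-132,88,-130],"delta_rot":[0,0,-0.32],"fingers":100},{"translation":[-165,110,-130],"delta_rot":[0,0,-0.40],"fingers":100},{"translation":[-198,132,-130],"delta_rot":[0,0,-0.48],"fingers":100},{"translation":[-231,154,-130],"delta_rot":[0,0,-0.56],"fingers":100}]'
cat > go.py <<'E'
import sys
from h import *
from scipy.spatial.transform import Rotation as R
x,y,z=map(float,sys.argv[1:4]); s=state(); q=s["orientation"]
M=R.from_quat(np.r_[q[1:],q[0]]).as_matrix()
a=np.radians(180-4.4); Y=np.array([np.cos(a),np.sin(a),0]);Z=np.array([0,0,-1.]);X=np.cross(Y,Z)
print("t",round(s["time"],2),"pos",s["position"].round(1),"tool shift",(M.T@(np.array([x,y,z])-s["position"])).round(1),"rot",R.from_matrix(M.T@np.c_[X,Y,Z]).as_rotvec().round(3),"F",s["force"].round(1),"w",round(s["width"],3))
E
python3 go.py 597 -25 355
```

```text
time: 0.93
position: [408.6, -327.5, 361.0]
orientation: [-0.0, -0.479, 0.878, 0.0]
force: [0.8, 0.6, 0.5]
width: 0.998
finger_force: 0.0
t 0.93 pos [ 408.6 -327.5  361. ] tool shift [-356.4    5.1    6.1] rot [ 0.001  0.    -0.494] F [0.8 0.6 0.5] w 0.998
```

```bash
python3 -m crank '[{"translation":[-40,0,0],"delta_rot":[0,0,-0.08],"fingers":100},{"translation":[-80,1,0],"delta_rot":[0,0,-0.16],"fingers":100},{"translation":[-120,1,0],"delta_rot":[0,0,-0.24],"fingers":100},{"translation":[-160,2,0],"delta_rot":[0,0,-0.32],"fingers":100},{"translation":[-200,3,2],"delta_rot":[0,0,-0.40],"fingers":100},{"translation":[-240,3,4],"delta_rot":[0,0,-0.47],"fingers":100},{"translation":[-280,4,6],"delta_rot":[0,0,-0.494],"fingers":100},{"translation":[-320,5,6],"delta_rot":[0,0,-0.494],"fingers":100},{"translation":[-356,5,6],"delta_rot":[0,0,-0.494],"fingers":100},{"translation":[-356,5,6],"delta_rot":[0,0,-0.494],"fingers":100}]'
python3 go.py 597 -25 258
python3 - <<'E'
from h import *
t=vision.capture("top")[:,:,::-1]; s=vision.capture("side")[:,:,::-1]
a=cv2.resize(t[165:285,210:350],None,fx=2.8,fy=2.8,interpolation=cv2.INTER_CUBIC)
b=cv2.resize(s[80:220,240:380],None,fx=2.8,fy=2.8,interpolation=cv2.INTER_CUBIC)
cv2.imwrite("pics/c1.png",np.hstack([a,b[:a.shape[0]]]))
E
```

```text
time: 1.77
position: [600.0, -23.0, 352.8]
orientation: [-0.001, -0.68, 0.733, 0.001]
force: [0.6, -0.6, 0.4]
width: 0.995
finger_force: 0.0
t 1.77 pos [600.  -23.  352.8] tool shift [ 2.3  2.7 94.8] rot [0.002 0.001 0.001] F [ 0.6 -0.6  0.4] w 0.995
```

View pics/c1.png

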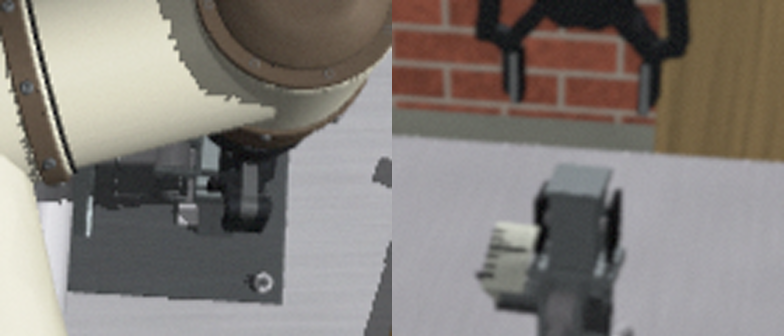

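The side crop shows the open fingers at x 515 and 648, straddling the head at x 545–622, so their centre at 581 matches the head's. I'll go straight down over the paddles with a small correction.

```bash
python3 -m crank '[{"translation":[2,2,20],"delta_rot":[0,0,0],"fingers":100},{"translation":[2,2.5,40],"delta_rot":[0,0,0],"fingers":100},{"translation":[2,2.5,55],"delta_rot":[0,0,0],"fingers":100},{"translation":[2,2.5,70],"delta_rot":[0,0,0],"fingers":100},{"translation":[2,2.5,83],"delta_rot":[0,0,0],"fingers":100},{"translation":[2,2.5,94],"delta_rot":[0,0,0],"fingers":100},{"translation":[2,2.5,94],"delta_rot":[0,0,0],"fingers":100}]'
python3 go.py 597 -25 258
python3 - <<'E'
from h import *
s=vision.capture("side")[:,:,::-1]
cv2.imwrite("pics/c2.png",cv2.resize(s[90:210,230:370],None,fx=4,fy=4,interpolation=cv2.INTER_CUBIC))
E
```

```text
time: 2.45
position: [593.2, -30.8, 258.9]
orientation: [-0.002, -0.677, 0.736, 0.002]
force: [-0.5, 0.0, -0.3]
width: 1.003
finger_force: 0.0
t 2.45 pos [593.2 -30.8 258.9] tool shift [-6.1 -3.3  0.9] rot [ 0.005 -0.001 -0.006] F [-0.5  0.  -0.3] w 1.003
```

View pics/c2.png

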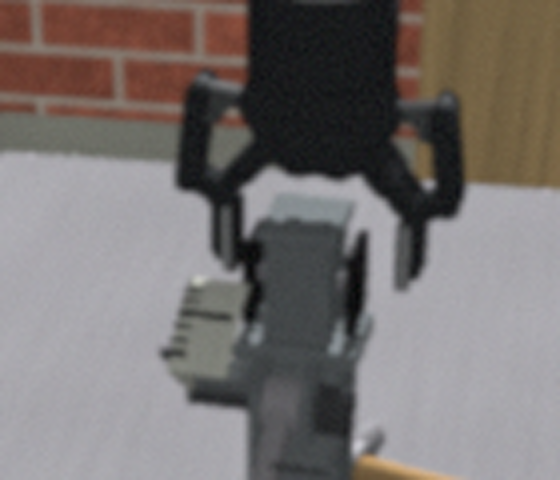

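The fingers straddle the paddles. The gaps are 22 px on the left and 31 px on the right, so I shift about 3 mm along tool −y, as the numbers also say. Then I go down 4 mm and squeeze.

```bash
python3 -m crank '[{"translation":[-6,-3,4],"delta_rot":[0,0,-0.006],"fingers":100},{"translation":[-6,-3,4],"delta_rot":[0,0,-0.006],"fingers":100},{"translation":[-6,-3,4],"delta_rot":[0,0,-0.006],"fingers":100}]'; python3 go.py 597 -25 254
python3 -m crank '[{"translation":[0,0,0],"delta_rot":[0,0,0],"fingers":70},{"translation":[0,0,0],"delta_rot":[0,0,0],"fingers":60},{"translation":[0,0,0],"delta_rot":[0,0,0],"fingers":50},{"translation":[0,0,0],"delta_rot":[0,0,0],"fingers":40},{"translation":[0,0,0],"delta_rot":[0,0,0],"fingers":40},{"translation":[0,0,0],"delta_rot":[0,0,0],"fingers":40},{"translation":[0,0,0],"delta_rot":[0,0,0],"fingers":40}]'; python3 go.py 597 -25 254
```

```text
time: 2.75
position: [598.9, -23.7, 257.9]
orientation: [0.0, -0.68, 0.733, -0.0]
force: [-0.2, -0.7, 0.1]
width: 1.0
finger_force: 0.0
t 2.75 pos [598.9 -23.7 257.9] tool shift [1.4 1.8 3.8] rot [-0.001  0.     0.002] F [-0.2 -0.7  0.1] w 1.0
time: 3.33
position: [598.6, -24.0, 257.6]
orientation: [0.0, -0.68, 0.733, -0.0]
force: [-0.6, 1.3, 2.1]
width: 0.509
finger_force: 65.2
t 3.33 pos [598.6 -24.  257.6] tool shift [1.2 1.6 3.6] rot [-0.001  0.     0.001] F [-0.6  1.3  2.1] w 0.509
```

```bash
python3 -m crank '[{"translation":[0,0,2],"delta_rot":[0,0,0],"fingers":40},{"translation":[0,0,4],"delta_rot":[0,0,0],"fingers":40},{"translation":[0,0,6],"delta_rot":[0,0,0],"fingers":40},{"translation":[0,0,8],"delta_rot":[0,0,0],"fingers":40},{"translation":[0,0,10],"delta_rot":[0,0,0],"fingers":40},{"translation":[0,0,12],"delta_rot":[0,0,0],"fingers":40},{"translation":[0,0,12],"delta_rot":[0,0,0],"fingers":40},{"translation":[0,0,12],"delta_rot":[0,0,0],"fingers":40}]'; python3 - <<'E'
from h import *
s=vision.capture("side")[:,:,::-1]; cv2.imwrite("pics/side3.png",s)
cv2.imwrite("pics/c3.png",cv2.resize(s[120:300,210:370],None,fx=3.3,fy=3.3,interpolation=cv2.INTER_CUBIC))
print(state()["position"],state()["force"])
E
```

```text
time: 4.0
position: [598.6, -23.9, 244.7]
orientation: [0.0, -0.68, 0.733, 0.0]
force: [1.7, 1.6, -0.7]
width: 0.504
finger_force: 65.0
[598.61591607 -23.93916423 244.70447649] [ 1.8939787   0.33796739 -0.71717991]
```

View pics/c3.png

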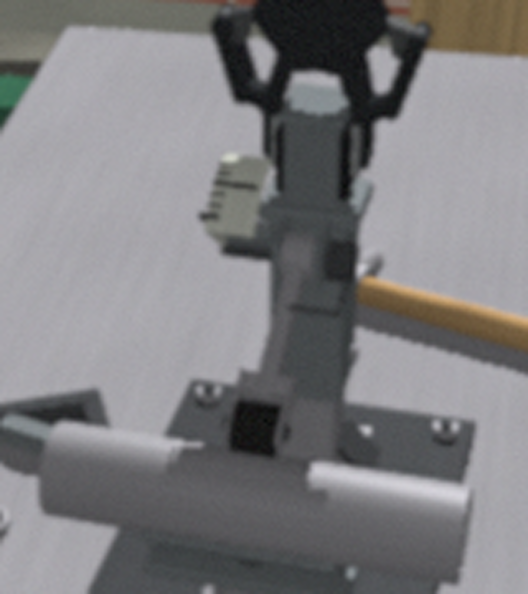

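The pads hold both paddles in and the column followed 13 mm with almost no force. The pointer is still on the first mark (207,216), and the roller at (255,427) is just above the tube. I'll keep lowering until I feel it touch.

```bash
python3 -m crank '[{"translation":[0,0,2],"delta_rot":[0,0,0],"fingers":40},{"translation":[0,0,4],"delta_rot":[0,0,0],"fingers":40},{"translation":[0,0,6],"delta_rot":[0,0,0],"fingers":40},{"translation":[0,0,8],"delta_rot":[0,0,0],"fingers":40},{"translation":[0,0,10],"delta_rot":[0,0,0],"fingers":40},{"translation":[0,0,10],"delta_rot":[0,0,0],"fingers":40}]'
cat > rd.py <<'E'
import sys
from h import *
s=vision.capture("side")[:,:,::-1]; cv2.imwrite("pics/%s.png"%sys.argv[1],s); st=state(); print(st["time"],st["position"].round(1),st["force"].round(1))
E
python3 rd.py s4
python3 -m crank '[{"translation":[0,0,2],"delta_rot":[0,0,0],"fingers":40},{"translation":[0,0,4],"delta_rot":[0,0,0],"fingers":40},{"translation":[0,0,6],"delta_rot":[0,0,0],"fingers":40},{"translation":[0,0,8],"delta_rot":[0,0,0],"fingers":40},{"translation":[0,0,10],"delta_rot":[0,0,0],"fingers":40},{"translation":[0,0,10],"delta_rot":[0,0,0],"fingers":40}]'
python3 rd.py s5
```

```text
time: 4.55
position: [598.6, -24.0, 237.1]
orientation: [0.0, -0.68, 0.733, -0.001]
force: [-1.8, 2.5, 8.5]
width: 0.509
finger_force: 65.6
4.6 [598.7 -24.  237.1] [-0.6  1.9  8.9]
time: 5.1
position: [598.7, -24.0, 228.5]
orientation: [0.001, -0.68, 0.733, -0.001]
force: [-3.5, 3.2, 12.4]
width: 0.509
finger_force: 66.0
5.15 [598.7 -24.  228.5] [-3.4  2.8 13.7]
```

```bash
python3 - <<'E'
from h import *
o=[cv2.resize(cv2.imread(f"pics/{n}.png")[155:215,255:305],None,fx=8,fy=8,interpolation=cv2.INTER_CUBIC) for n in("s4","s5")]
cv2.imwrite("pics/c5.png",np.hstack(o))
E
```

```text
(no output)
```

View pics/c5.png

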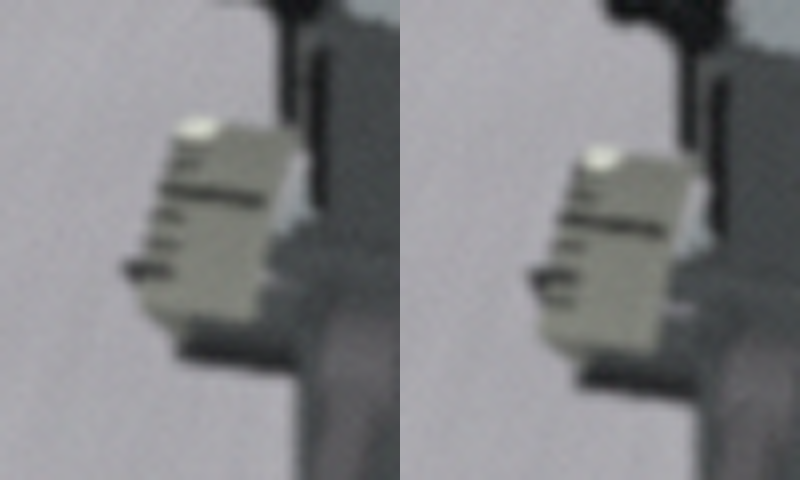

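In the left crop (TCP z 237) the pointer is at y 270, on the first mark. In the right crop (z 228.5) it is at about y 280, between the first mark (300) and second (274), close to the second, so about 0.08 rad. The long mark is at y 220, about 27 mm further down, so I'll go 20 mm and read again.

```bash
python3 -m crank '[{"translation":[0,0,2],"delta_rot":[0,0,0],"fingers":40},{"translation":[0,0,4.5],"delta_rot":[0,0,0],"fingers":40},{"translation":[0,0,7],"delta_rot":[0,0,0],"fingers":40},{"translation":[0,0,9.5],"delta_rot":[0,0,0],"fingers":40},{"translation":[0,0,12],"delta_rot":[0,0,0],"fingers":40},{"translation":[0,0,14.5],"delta_rot":[0,0,0],"fingers":40},{"translation":[0,0,17],"delta_rot":[0,0,0],"fingers":40},{"translation":[0,0,20],"delta_rot":[0,0,0],"fingers":40},{"translation":[0,0,20],"delta_rot":[0,0,0],"fingers":40},{"translation":[0,0,20],"delta_rot":[0,0,0],"fingers":40}]'
python3 rd.py s6
python3 - <<'E'
from h import *
cv2.imwrite("pics/c6.png",cv2.resize(cv2.imread("pics/s6.png")[155:225,255:305],None,fx=8,fy=8,interpolation=cv2.INTER_CUBIC))
E
```

```text
time: 5.98
position: [598.7, -24.0, 209.0]
orientation: [0.001, -0.68, 0.733, -0.001]
force: [-4.1, 2.3, 16.2]
width: 0.51
finger_force: 66.1
6.0333 [598.7 -24.  209. ] [-3.9  3.1 15.8]
```

View pics/c6.png

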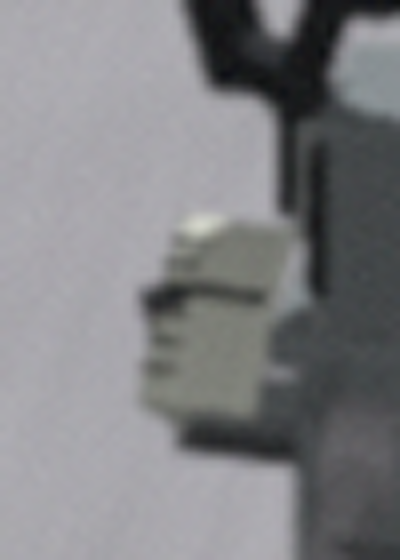

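The pointer, at y 298–300, stands between the third mark and the long one (287), with the first mark at 370. That is about 0.255 rad. The slope is 0.009 rad/mm, so 6.5 mm more gives about 0.31, which leaves a little for the release shift. After that I hold, open and rise.

```bash
python3 -m crank '[{"translation":[0,0,2],"delta_rot":[0,0,0],"fingers":40},{"translation":[0,0,4],"delta_rot":[0,0,0],"fingers":40},{"translation":[0,0,6.5],"delta_rot":[0,0,0],"fingers":40},{"translation":[0,0,6.5],"delta_rot":[0,0,0],"fingers":40},{"translation":[0,0,6.5],"delta_rot":[0,0,0],"fingers":40},{"translation":[0,0,6.5],"delta_rot":[0,0,0],"fingers":40},{"translation":[0,0,6.5],"delta_rot":[0,0,0],"fingers":40}]'
python3 rd.py s7
python3 -m crank '[{"translation":[0,0,0],"delta_rot":[0,0,0],"fingers":100},{"translation":[0,0,0],"delta_rot":[0,0,0],"fingers":100},{"translation":[0,0,0],"delta_rot":[0,0,0],"fingers":100},{"translation":[0,0,0],"delta_rot":[0,0,0],"fingers":100},{"translation":[0,0,0],"delta_rot":[0,0,0],"fingers":100},{"translation":[0,0,0],"delta_rot":[0,0,0],"fingers":100},{"translation":[0,0,0],"delta_rot":[0,0,0],"fingers":100}]'
python3 rd.py s8
python3 - <<'E'
from h import *
o=[cv2.resize(cv2.imread(f"pics/{n}.png")[165:225,255:305],None,fx=8,fy=8,interpolation=cv2.INTER_CUBIC) for n in("s7","s8")]
cv2.imwrite("pics/c8.png",np.hstack(o))
E
```

```text
time: 6.62
position: [598.7, -24.0, 202.8]
orientation: [0.001, -0.68, 0.733, -0.001]
force: [-4.1, 5.1, 16.3]
width: 0.507
finger_force: 66.2
6.6667 [598.7 -24.  202.9] [-5.4  3.  16.3]
time: 7.25
position: [598.3, -24.2, 198.2]
orientation: [-0.001, -0.68, 0.733, 0.0]
force: [0.5, -0.2, -0.5]
width: 0.998
finger_force: 0.0
7.3 [598.4 -24.1 198.4] [ 0.6 -0.5 -0.1]
```

View pics/c8.png

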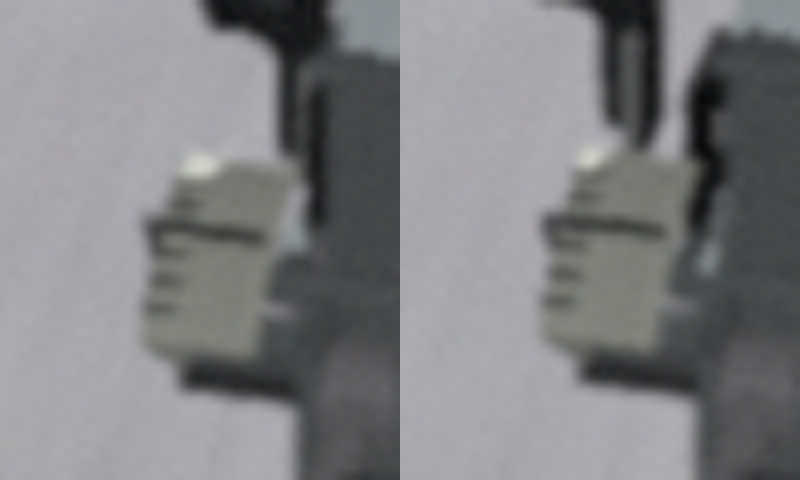

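Before release (left) the pointer lay on the long mark at (155,226). After release (right) the column rose slightly and the pointer is still on it, tip at (553,222), with the pads clear of the paddles. I'll withdraw straight up, then check the reading numerically.

```bash
python3 -m crank '[{"translation":[0,0,-10],"delta_rot":[0,0,0],"fingers":100},{"translation":[0,0,-25],"delta_rot":[0,0,0],"fingers":100},{"translation":[0,0,-50],"delta_rot":[0,0,0],"fingers":100},{"translation":[0,0,-80],"delta_rot":[0,0,0],"fingers":100},{"translation":[0,0,-115],"delta_rot":[0,0,0],"fingers":100},{"translation":[0,0,-150],"delta_rot":[0,0,0],"fingers":100},{"translation":[0,0,-150],"delta_rot":[0,0,0],"fingers":100},{"translation":[0,0,-150],"delta_rot":[0,0,0],"fingers":100},{"translation":[0,0,-150],"delta_rot":[0,0,0],"fingers":100}]'
python3 rd.py s9
python3 - <<'E'
from h import *
def cen(g,x0,x1,y0,y1):
    p=g[y0:y1,x0:x1]; w=np.clip(np.median(p)-12-p,0,None); return (w.sum(1)*np.arange(y0,y1)).sum()/w.sum()
# pointer tip just left of the rim; long mark on the face; (rows from the views)
for n,yp,yl,xp in(("s4",188.5,179.5,270),("s5",190,183,271),("s6",192,191.5,273),("s7",193,194,273),("s8",192.5,193,273),("s9",192.5,193,273)):
    g=cv2.imread(f"pics/{n}.png",0).astype(float)
    a=cen(g,xp,xp+3,int(yp)-3,int(yp)+5); b=cen(g,280,287,int(yl)-3,int(yl)+5); print(n,round(a,2),round(b,2),"tip-long",round(a-b,2))
E
```

```text
time: 8.05
position: [598.1, -23.9, 348.9]
orientation: [0.0, -0.68, 0.733, 0.0]
force: [-0.6, 0.4, -0.3]
width: 0.997
finger_force: 0.0
8.1 [597.9 -24.  347.9] [-0.6 -0.6 -0.6]
s4 188.42 179.11 tip-long 9.31
s5 189.79 182.83 tip-long 6.96
s6 192.22 191.17 tip-long 1.05
s7 193.82 193.77 tip-long 0.05
s8 193.06 192.9 tip-long 0.16
s9 193.08 193.02 tip-long 0.06
```

The tip moved only about 9.2 px against roughly 10 px for three marks, so the reading could be a little low. I'll measure the marks at the rim properly from averaged pictures, using the free pictures as zero.

```bash
python3 - <<'E'
from h import *
from scipy.signal import find_peaks
av=np.mean([vision.capture("side").astype(float) for _ in range(8)],0).mean(2)
cv2.imwrite("pics/s9av.png",av.astype(np.uint8)); np.save("av.npy",av)
def cols(g,c0,c1,r0,r1):
    u=8
    for c in range(c0,c1):
        p=cv2.resize(g[r0:r1,c:c+1].astype(np.float32),(1,(r1-r0)*u),interpolation=cv2.INTER_CUBIC)[:,0]
        k,pr=find_peaks(-p,prominence=8); print(c,[(round(float(r0+(i+.5)/u-.5),1),int(q)) for i,q in zip(k,pr["prominences"])])
print("now");cols(av,271,288,184,208)
for n,a in(("side0",(266,288,158,182)),("side3",(268,288,165,192))):
    print(n);cols(cv2.imread(f"pics/{n}.png",0),*a)
E
```

```text
now
271 []
272 [(192.6, 31), (202.2, 16)]
273 [(192.7, 58), (202.2, 28)]
274 [(192.3, 52), (198.8, 22), (202.2, 33)]
275 [(192.3, 42), (195.1, 11), (198.9, 32), (202.2, 25)]
276 [(186.1, 11), (192.6, 45), (195.3, 14), (198.9, 27), (202.2, 17)]
277 [(186.2, 20), (189.6, 11), (192.7, 44), (195.6, 12), (199.1, 16)]
278 [(186.2, 25), (192.7, 50)]
279 [(186.2, 22), (192.8, 62)]
280 [(186.3, 12), (192.8, 63)]
281 [(192.9, 64)]
282 [(192.9, 63)]
283 [(192.9, 59)]
284 [(193.1, 52)]
285 [(193.3, 46)]
286 [(193.4, 34)]
287 [(193.9, 25)]
side0
266 []
267 []
268 []
269 [(177.8, 25)]
270 [(177.9, 63)]
271 [(177.9, 85)]
272 [(177.9, 72)]
273 [(170.9, 15), (174.3, 8), (177.8, 63)]
274 [(170.9, 32), (174.3, 15), (177.8, 63)]
275 [(164.8, 11), (168.1, 16), (170.9, 44), (174.6, 19), (177.8, 59)]
276 [(162.1, 8), (164.7, 19), (168.1, 54), (170.9, 14), (174.6, 14), (177.9, 30)]
277 [(162.1, 18), (164.9, 10), (167.9, 63), (170.9, 11), (175.1, 9)]
278 [(162.1, 17), (167.9, 64)]
279 [(162.2, 11), (168.1, 58)]
280 [(162.3, 9), (168.3, 60)]
281 [(168.6, 65)]
282 [(168.7, 66)]
283 [(168.8, 67)]
284 [(168.9, 67)]
285 [(168.9, 69)]
286 [(168.9, 64)]
287 [(169.1, 48), (176.9, 14)]
side3
268 []
269 [(185.1, 19)]
270 [(185.1, 58)]
271 [(185.2, 94)]
272 [(185.2, 91)]
273 [(185.1, 70)]
274 [(175.1, 10), (178.3, 13), (181.7, 13), (184.9, 60)]
275 [(174.9, 34), (178.2, 24), (181.8, 15), (185.1, 55)]
276 [(172.1, 9), (174.9, 60), (178.1, 20), (181.9, 24), (185.2, 12)]
277 [(172.1, 15), (174.9, 59), (178.1, 15)]
278 [(171.9, 16), (175.1, 57)]
279 [(171.9, 14), (175.3, 52)]
280 [(175.6, 54)]
281 [(175.7, 61)]
282 [(175.8, 60)]
283 [(169.2, 8), (175.8, 61)]
284 [(169.1, 8), (175.9, 62)]
285 [(176.1, 62)]
286 [(176.1, 60)]
287 [(176.3, 44), (183.8, 9)]
```

The averaged rim marks are at y 202.2, 198.9, 195.3 and about 192.0 for the long one. The pointer tip is at 192.65, against about 191.8 expected at 0.3 rad, which makes the reading about 0.278 rad. The release moved the column up 1.9 mm. That is inside the band but close to its edge, so I'll regrip and go about 2.5 mm lower.

```bash
python3 -m crank '[{"translation":[0,0,35],"delta_rot":[0,0,0],"fingers":100},{"translation":[0,0,70],"delta_rot":[0,0,0],"fingers":100},{"translation":[0,0,95],"delta_rot":[0,0,0],"fingers":100},{"translation":[0,0,115],"delta_rot":[0,0,0],"fingers":100},{"translation":[0,0,130],"delta_rot":[0,0,0],"fingers":100},{"translation":[0,0,140],"delta_rot":[0,0,0],"fingers":100},{"translation":[0,0,148],"delta_rot":[0,0,0],"fingers":100},{"translation":[0,0,148],"delta_rot":[0,0,0],"fingers":100},{"translation":[0,0,148],"delta_rot":[0,0,0],"fingers":100}]'
python3 -m crank '[{"translation":[0,0,0],"delta_rot":[0,0,0],"fingers":60},{"translation":[0,0,0],"delta_rot":[0,0,0],"fingers":50},{"translation":[0,0,0],"delta_rot":[0,0,0],"fingers":40},{"translation":[0,0,0],"delta_rot":[0,0,0],"fingers":40},{"translation":[0,0,0],"delta_rot":[0,0,0],"fingers":40},{"translation":[0,0,0],"delta_rot":[0,0,0],"fingers":40},{"translation":[0,0,0],"delta_rot":[0,0,0],"fingers":40},{"translation":[0,0,0],"delta_rot":[0,0,0],"fingers":40}]'
cat > mk.py <<'E'
from h import *
g=np.mean([vision.capture("side").astype(float) for _ in range(6)],0).mean(2)
def pk(cs):
    o=[]
    for c in cs:
        p=cv2.resize(g[187:201,c:c+1].astype(np.float32),(1,112),interpolation=cv2.INTER_CUBIC)[:,0]; o.append(187+(p.argmin()+.5)/8-.5)
    return np.mean(o)
t,l=pk((272,273)),pk((281,282,283,284)); s=state()
print("tip",round(t,2),"long",round(l,2),"rad~",round(.3*(9.25-(t-l))/10.25,3),s["time"],s["position"].round(1),s["force"].round(1))
E
python3 mk.py
```

```text
time: 9.25
position: [598.9, -24.1, 201.3]
orientation: [0.0, -0.68, 0.733, -0.0]
force: [0.3, -0.1, 0.2]
width: 1.001
finger_force: 0.0
time: 9.92
position: [598.8, -24.0, 204.9]
orientation: [0.001, -0.68, 0.733, -0.001]
force: [-4.5, 2.1, 12.3]
width: 0.512
finger_force: 62.6
tip 192.62 long 193.0 rad~ 0.282 10.2167 [598.7 -24.  204.9] [-3.6  2.2 12.5]
```

```bash
python3 -m crank '[{"translation":[0,0,2],"delta_rot":[0,0,0],"fingers":40},{"translation":[0,0,4.5],"delta_rot":[0,0,0],"fingers":40},{"translation":[0,0,4.5],"delta_rot":[0,0,0],"fingers":40},{"translation":[0,0,4.5],"delta_rot":[0,0,0],"fingers":40},{"translation":[0,0,4.5],"delta_rot":[0,0,0],"fingers":40}]'
python3 mk.py
python3 -m crank '[{"translation":[0,0,0],"delta_rot":[0,0,0],"fingers":100},{"translation":[0,0,0],"delta_rot":[0,0,0],"fingers":100},{"translation":[0,0,0],"delta_rot":[0,0,0],"fingers":100},{"translation":[0,0,0],"delta_rot":[0,0,0],"fingers":100},{"translation":[0,0,0],"delta_rot":[0,0,0],"fingers":100},{"translation":[0,0,0],"delta_rot":[0,0,0],"fingers":100},{"translation":[0,0,0],"delta_rot":[0,0,0],"fingers":100}]'
python3 mk.py
```

```text
time: 10.63
position: [598.8, -24.0, 201.6]
orientation: [0.001, -0.68, 0.733, -0.001]
force: [-5.1, 3.2, 16.3]
width: 0.507
finger_force: 62.9
tip 193.06 long 194.44 rad~ 0.311 10.9333 [598.8 -24.  201.6] [-5.5  2.1 16.4]
time: 11.52
position: [598.5, -24.1, 196.0]
orientation: [-0.0, -0.68, 0.733, 0.0]
force: [-0.2, -0.0, -0.5]
width: 0.998
finger_force: 0.0
tip 192.62 long 193.53 rad~ 0.297 11.8167 [598.5 -24.  196.2] [-0.2 -0.7  0.5]
```

The column is locked with the pointer at about 0.297 rad. I'll withdraw the hand, check once more, and hand in.

```bash
python3 -m crank '[{"translation":[0,0,-10],"delta_rot":[0,0,0],"fingers":100},{"translation":[0,0,-25],"delta_rot":[0,0,0],"fingers":100},{"translation":[0,0,-50],"delta_rot":[0,0,0],"fingers":100},{"translation":[0,0,-80],"delta_rot":[0,0,0],"fingers":100},{"translation":[0,0,-115],"delta_rot":[0,0,0],"fingers":100},{"translation":[0,0,-150],"delta_rot":[0,0,0],"fingers":100},{"translation":[0,0,-150],"delta_rot":[0,0,0],"fingers":100},{"translation":[0,0,-150],"delta_rot":[0,0,0],"fingers":100},{"translation":[0,0,-150],"delta_rot":[0,0,0],"fingers":100}]'
python3 mk.py; python3 -c "
from cell import env
print(env.finish_job())"
```

```text
time: 12.57
position: [598.1, -23.9, 346.4]
orientation: [0.0, -0.68, 0.733, 0.0]
force: [-0.5, 0.4, -0.4]
width: 0.998
finger_force: 0.0
tip 192.62 long 193.66 rad~ 0.301 12.8667 [598.3 -24.1 345.3] [-0.  -0.8 -0. ]
the job is handed in; nothing more can be done
None
```

The job is handed in at about 12.9 s: the column is locked with the pointer on the long mark (about 0.30 rad by my camera reading), the hand is clear and the tools were not touched; `finish_job()` returned no verdict.

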